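# Leak-check a closed sample bottle upside down, then put it on the balance

## Task

Check the cap of the square sample bottle for leaks: stand the bottle upside down on its cap in the steel drip tray, let go of it and leave it standing there for at least two seconds. Then turn it upright again and set it down gently near the middle of the balance's weighing pan, without disturbing the other glassware and bottles.

Things in the scene. Friction and masses are not known exactly. Their poses are not given: they have to be found in the camera images.
- bottle_mid (a point): The square sample bottle, the only square one: closed white plastic, 118 mm tall, 0.2 to 0.4 kg. Body 60 x 60 mm with flat sides, 84 mm high; above it a neck and a round grey cap. Point: on its axis half-way up, 59 mm from base and from cap top. z runs from base to cap; x, y are normal to the flat sides. It starts upright on the bench. Lying on a flat side it is stable, its axis 30 mm up.
- cap_top (a point): Centre of the flat top of the square bottle's cap, on its axis, 118 mm from the base (z as the bottle's). Cap: 52 mm diameter, 24 mm high, spanning 94 to 118 mm above the base; tight, it does not come off. The bottle stands firmly on it upside down.
- tray_floor (a point): Shallow fixed steel drip tray, 220 mm (along its x) by 300 mm (along its y) outside, rim 20 mm above the bench (rolled edge to 23 mm), walls 4 mm thick. The point is the centre of the inner floor, 4 mm above the bench; inside it measures 212 x 292 mm. z is up.
- pan (a point): Weighing pan of the fixed balance: flat steel plate, 150 mm (its x) by 170 mm (its y), its top 74 mm above the bench. Point: centre of the top; z up. The white housing below (250 mm along x, 200 mm along y, at most 54 mm high) reaches 165 mm from this point towards the robot (-x), where keys and display are, and 85 mm the other way.
- balance: The balance as a whole (see pan); origin under the middle of its housing, on the bench.
- tray: The drip tray as a whole; origin under its middle, on the bench.
- round_tall_mid (a point): Bystander: round white bottle, diameter 64 mm, 135 mm tall; point half-way up.
- round_low_mid (a point): Bystander: round white bottle, diameter 72 mm, 95 mm tall; point half-way up.
- flask_mid (a point): Bystander: stoppered conical glass flask, base diameter 84 mm, 136 mm tall; point half-way up.
- beaker_mid (a point): Bystander: glass beaker, diameter 72 mm, 92 mm tall; point half-way up.
- dish_mid (a point): Bystander: flat closed dish, diameter 92 mm, 16 mm high; point at its centre.
- spatula_mid (a point): Bystander: flat steel spatula 190 mm long, 4 mm thick, lying on the bench along its x; point at its middle.
Not all that is in view belongs to the job. Leave any blue, green or turquoise look-alike of the part that bears bottle_mid alone.

How it is judged (in metres and radians):
On the way:
1. the bottle stands upside down on its cap inside the drip tray, let go, for two seconds (angle between bottle_mid's own z axis and vertical above 3.05 rad and x of bottle_mid in the frame of tray_floor between -0.08 and 0.08 m and y of bottle_mid in the frame of tray_floor between -0.12 and 0.12 m and z of bottle_mid in the frame of tray_floor below 0.063 m and contact force between bottle and the arm below 0.05 N and contact force between bottle and the fingers below 0.05 N), for 1.9 s.
At the end, for the whole second after the job is handed in: The bottle stands upright (within 0.06 rad) on its base on the weighing pan, its axis within 35 mm of the pan's centre, released and at rest (angle between bottle_mid's own z axis and vertical below 0.06 rad and horizontal distance between bottle_mid and pan below 0.035 m and z of bottle_mid in the frame of pan between 0.055 and 0.063 m and contact force between bottle and the arm below 0.05 N and contact force between bottle and the fingers below 0.05 N); the robot touches nothing.
It fails at once if a bystander is shifted by more than 30 mm or knocked over (distance of any of round_tall_mid, round_low_mid, flask_mid, beaker_mid, dish_mid, spatula_mid from where it was at the start of the episode above 0.03 m).
It fails at once if the bottle is dropped on the balance: it comes down on the pan faster than 0.45 m/s, as after a fall of more than a centimetre (horizontal distance between bottle_mid and pan below 0.1 m and z of bottle_mid in the frame of pan below 0.076 m and linear speed of bottle above 0.45 m/s).
It also fails if it takes over 72 s, if anything falls off the work surface, if the arm or the gripper's body presses on something with over 40 N, if the wrist force passes 120 N, or if a joint passes its speed limit or range.

## Robot

A 6-joint arm with a two-finger parallel gripper is mounted at the origin on the work surface. World frame = base frame: x ahead of the robot, y to its left, z up, the work surface at z = 0. Lengths are in m, angles in degrees, forces in N, time in s.
With the tool pointing down it reaches from about 0.4 to 0.825 m from the base axis. Payload 7 kg.
Tool frame: the origin (TCP) lies between the finger pads; the fingertips stand 22 mm ahead of it and the grasp point (between the pads) lies 3 mm ahead of it; z points along the fingers, y is the direction in which the jaws open and shut (so a half turn about z gives the same grasp; the last joint's range is limited). The gripper opens to 88 mm and grips with 3 to 60 N. Pads are 19 mm wide; open, the fingers measure 130 mm over their backs; the gripper's body (78 mm by 193 mm) begins 47 mm behind the grasp point.
Start: joints at [-47.836, 20.546, 0.682, 0, -70.136, -16.507], TCP at [0.292, -0.608, 0.249] pointing down, gripper open.
Joint ranges: [-176.03, 176.03], [-82.01, 121.73], [-58.28, 71.71], [-173.87, 95.51], [-174.79, -0.11], [-173.66, 173.66]. Speed limits (degrees/s): [136.94, 136.94, 172.46, 180, 180, 180].

## Interface

Orientations are given as [roll, pitch, yaw] about the fixed x, y, z axes, in that order (R = Rz(yaw) Ry(pitch) Rx(roll)).
In Python, from plant import telemetry, cams, r gives the robot as it stands.
- The arm moves only by the tool carry_out, never from a script. Its argument "commands" is one flat list of numbers, 5 for each row, row after row: the shift along the world's x, y, z as a fraction of full scale, then the turn about the world's z as a fraction of full scale, then the gripper's target within -1 to 1 (shut at 1, half-way at 0, fully open at -1). In form: [x, y, z, turn, claw, x, y, z, turn, claw, ...]. A call has 1 to 8 rows; each row shifts and turns the commanded pose from where the row before left it; what a row does not reach is not made up. Full scale, the value 1, is 0.04 m for a shift and 4 degrees for a turn. A row lasts 1/10 s, in which the tool goes at most 50 mm and 8.59 degrees, less where a joint would pass 70% of its speed; a pose out of reach is approached as far as the arm can. A call with a number of a shift or a turn outside -1 to 1 is refused whole. A call with a gripper value outside its range is refused whole. The fingers move at their own pace and stop on an object; "grip_force" is the grip in N (left out, the last holds). Time passes only in rows, so rows that do not move let the fingers close. It gives the time, the measured TCP pose, the force and the opening at its end, in the units of the state.
- telemetry.get_state(): the state, without advancing time (a new reading comes with each control period).
- cams.capture(name): name is "side" or "top" or "wrist"; returns a dict with "frame" (420x560x3 uint8, red, green, blue), "camera_matrix" (3x3 intrinsics, pixels), "camera_from_world" (4x4, takes a point from world to camera coordinates); the wrist camera has in their place "mount" (4x4, takes a point from camera to tool coordinates, whose origin is the TCP and whose axes are the flange's). Camera axes: x right, y down, z forward; pixel columns grow to the right and rows downward; lengths in m; the calibration is good to about 2 mm. A picture is of the moment at which its call begins: read the wrist's pose just before it. There is no depth.
- r.close_job(): hands the job in, once; it reports no verdict.
The state is a dict: "time_s": time; "joints": joint angles; "qd": joint speeds; "joint_torque": joint torques, N m; "tcp_pos": TCP position; "eef_rot": TCP orientation; "contact_force": force on the tool from outside, world axes, zero at the start; "moment": the same for the moment, N m; "gripper_width": finger opening in m.
Only numpy, scipy, OpenCV 4.12 (cv2) and the standard library are available. Lean on these libraries where they do the work, as an engineer would, in place of code of your own. Each camera call takes 0.05 s, during which the arm holds its last target. There are 200 camera calls.

## Working session

There is one attempt and no reset: what is moved stays moved. The work goes in short steps, Python scripts to look and compute and a tool call to move; the robot and the scene stay as the last step left them, time stands still between calls to the robot, and variables do not carry over. Pictures are saved under pics/ and viewed, about 8 in all and at most 12, crops included, and the job is handed in when it is done.

Besides the shell and the picture viewer there is one more tool, called after "Call:" as name(argument=value, ...) on one line, values as JSON. carry_out: Moves the arm, as the interface text tells. Shift numbers are shares of 0.04 m and turn numbers shares of 4 degrees, none past 1 either way. Its arguments: {"type":"object","properties":{"commands":{"type":"array"},"grip_force":{"type":"number"}},"required":["commands"]}

```bash
mkdir -p pics; ls; cat > h.py <<'E'
import numpy as np, cv2, json
from plant import telemetry, cams, r
def cap(n,save=None):
    c=cams.capture(n)
    if save: cv2.imwrite('pics/'+save,c['frame'][:,:,::-1])
    return c
def ray(c,u,v):
    K=np.array(c['camera_matrix']);T=np.array(c['camera_from_world'])
    R=T[:3,:3];o=-R.T@T[:3,3];d=R.T@np.linalg.inv(K)@np.array([u,v,1.]);return o,d/np.linalg.norm(d)
def onz(c,u,v,z):
    o,d=ray(c,u,v);return o+d*(z-o[2])/d[2]
def proj(c,p):
    T=np.array(c['camera_from_world']);q=np.array(c['camera_matrix'])@(T[:3,:3]@np.array(p)+T[:3,3]);return q[:2]/q[2]
E
python3 - <<'E'
from h import *
for n in('top','side'):
    c=cap(n,n+'0.png'); print(n,c['camera_matrix'],-np.array(c['camera_from_world'])[:3,:3].T@np.array(c['camera_from_world'])[:3,3],np.round(c['camera_from_world'],3))
print(telemetry.get_state())
E
```

```text
pics
top [[519.63296948   0.         289.5124839 ]
 [  0.         519.63296948 212.74537986]
 [  0.           0.           1.        ]] [0.37936238 0.002378   1.42470326] [[ 0.018 -1.     0.005 -0.011]
 [-0.996 -0.018 -0.091  0.507]
 [ 0.091 -0.003 -0.996  1.384]
 [ 0.     0.     0.     1.   ]]
side [[512.82530303   0.         276.52696351]
 [  0.         512.82530303 206.95792189]
 [  0.           0.           1.        ]] [-0.0420349  -0.66151399  0.68776324] [[ 0.77  -0.638  0.015 -0.4  ]
 [-0.348 -0.441 -0.827  0.262]
 [ 0.534  0.632 -0.562  0.827]
 [ 0.     0.     0.     1.   ]]
{'time_s': 0.1, 'joints': array([-4.78366901e+01,  2.05883464e+01,  6.39418283e-01, -1.89961407e-02,
       -7.01354430e+01, -1.65051050e+01]), 'qd': array([ 0.06930027, -0.09878522,  0.12011519,  0.11286188,  0.04802635,
       -0.03670685]), 'joint_torque': array([-1.78187488e-04, -5.84165311e+01,  2.93754208e+01,  7.01545268e+00,
        1.02464916e-02, -6.61468243e-05]), 'tcp_pos': array([ 0.2920688 , -0.60809364,  0.24770393]), 'eef_rot': array([ 1.79914031e+02, -6.84965771e-03, -1.54348258e+02]), 'contact_force': array([0.23305934, 0.01264703, 0.81662184]), 'moment': array([-0.02625883,  0.00810185,  0.00253609]), 'gripper_width': 0.08804105476934711}
```

View pics/top0.png

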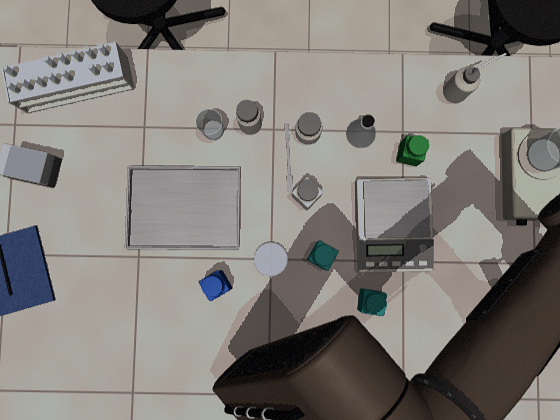

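View pics/side0.png

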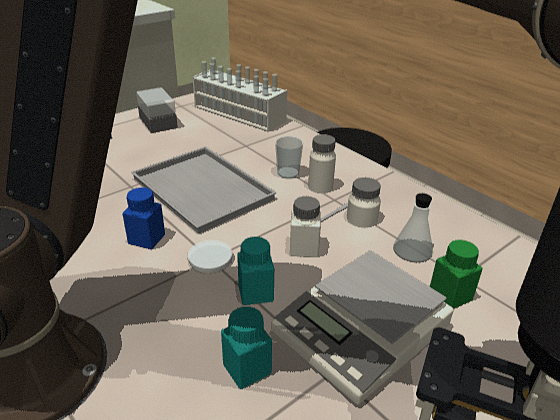

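```bash
python3 - <<'E'
from h import *
c=cap('top');s=cap('side')
P=lambda n,u,v,z:print(n,np.round(onz(c,u,v,z),3))
P('cap',308,187,.118);P('low',309,124,.095);P('tall',248,107,.135);P('flask stop',368,121,.136);P('beaker',210,120,.09);P('dish',270,259,.016)
P('teal1 cap',322,255,.118);P('teal2',374,301,.118);P('blue',216,285,.118);P('green',415,147,.118)
P('spat a',287,124,.004);P('spat b',290,192,.004)
for q in((128,166),(241,166),(240,248),(128,248)):P('tray',*q,.022)
for q in((363,179),(431,178),(430,238),(364,238)):P('pan',*q,.074)
a=cv2.resize(c['frame'][90:280,190:445],None,fx=3,fy=3,interpolation=cv2.INTER_CUBIC)
cv2.imwrite('pics/crop1.png',a[:,:,::-1])
E
```

```text
cap [ 0.565 -0.048  0.118]
low [ 0.734 -0.049  0.095]
tall [0.765 0.108 0.135]
flask stop [ 0.734 -0.197  0.136]
beaker [0.741 0.21  0.09 ]
dish [0.382 0.048 0.016]
teal1 cap [ 0.394 -0.085  0.118]
teal2 [ 0.282 -0.216  0.118]
blue [0.315 0.178 0.118]
green [ 0.673 -0.32   0.118]
spat a [0.757 0.009 0.004]
spat b [ 0.566 -0.003  0.004]
tray [0.627 0.441 0.022]
tray [0.633 0.132 0.022]
tray [0.41  0.129 0.022]
tray [0.404 0.43  0.022]
pan [ 0.595 -0.194  0.074]
pan [ 0.601 -0.373  0.074]
pan [ 0.443 -0.369  0.074]
pan [ 0.44  -0.197  0.074]
```

View pics/crop1.png

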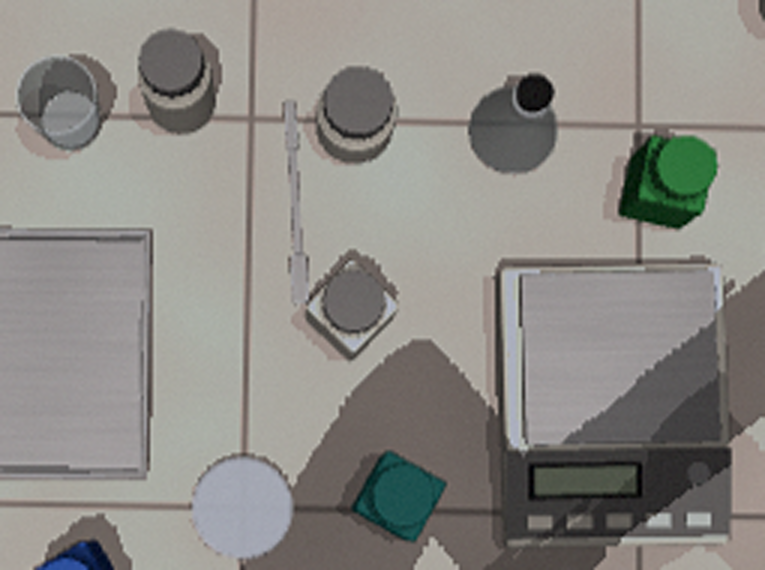

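Target chosen: the white square bottle with the grey cap at top-view pixel (308,190). It could be confused with the round low bottle (309,124), round tall bottle (248,107), blue (216,285), teal (322,255) and (374,301), and green (415,147). The crop shows square white corners turned about 45°, with the spatula end at its left corner.

The tool cannot tilt, so I'll turn the bottle by pivoting it between the pads in the tray, laying it down and re-gripping. First I go above it.

Call:
carry_out(commands=[0.47,1,0,0.36,-1,0.47,1,0,0.36,-1,0.47,1,0,0.36,-1,0.47,1,0,0.36,-1,0.47,1,0,0.36,-1,0.47,1,0,0.36,-1,0.47,1,0,0.36,-1], grip_force=12)

```text
time_s: 0.9
tcp_pos: [0.4242, -0.3267, 0.2486]
eef_rot: [-180.0, 0.0, -144.2]
contact_force: [1.0, 0.9, -0.3]
gripper_width: 0.0877
```

Call:
carry_out(commands=[0.47,1,0,0.36,-1,0.47,1,0,0.36,-1,0.47,1,0,0.36,-1,0.47,1,0,0.36,-1,0.47,1,0,0.36,-1,0.47,1,0,0.36,-1,0.47,1,0,0.36,-1,0,0,0,0,-1])

```text
time_s: 1.7
tcp_pos: [0.5573, -0.0445, 0.2482]
eef_rot: [-180.0, 0.0, -133.9]
contact_force: [-0.8, 0.5, -0.5]
gripper_width: 0.0876
```

```bash
cat >> h.py <<'E'
from scipy.spatial.transform import Rotation as Ro
def wcap(save=None):
    s=telemetry.get_state();c=dict(cap('wrist',save))
    B=np.eye(4);B[:3,:3]=Ro.from_euler('xyz',s['eef_rot'],degrees=True).as_matrix();B[:3,3]=s['tcp_pos']
    c['camera_from_world']=np.linalg.inv(B@np.array(c['mount']));return c,s
E
python3 - <<'E'
from h import *
c,s=wcap('w1.png');print(s['tcp_pos'],s['eef_rot'],s['time_s'],np.round(c['mount'],3))
print(proj(c,[.557,-.047,.118]))
E
```

```text
[ 0.5572784  -0.04452314  0.24815488] [-1.79996728e+02  2.12253064e-02 -1.33912360e+02] 1.7 [[ 0.    -0.95  -0.311  0.085]
 [ 1.     0.    -0.001 -0.001]
 [ 0.001 -0.311  0.95  -0.136]
 [ 0.     0.     0.     1.   ]]
[277.49391829 212.48123361]
```

View pics/w1.png

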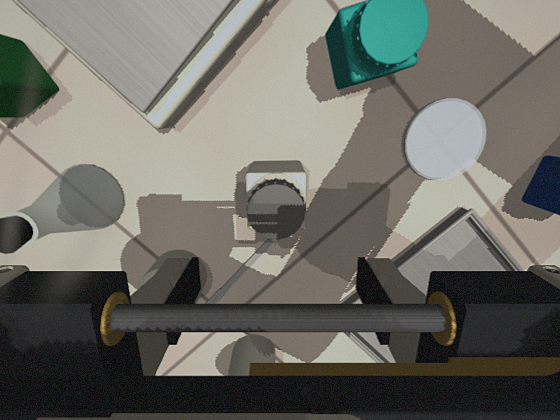

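The wrist view shows the cap at (276,210), where I predicted it, with the body square to the jaws. I'm descending and gripping just below the shoulder.

Call:
carry_out(commands=[0,-0.06,-1,0,-1,0,0,-1,0,-1,0,0,-1,0,-1,0,0,-0.8,0,-1,0,0,-0.32,0,-1,0,0,0,0,1,0,0,0,0,1,0,0,0,0,1], grip_force=12)

```text
time_s: 2.55
tcp_pos: [0.5567, -0.0508, 0.0856]
eef_rot: [-179.9, 0.1, -134.2]
contact_force: [0.8, 0.6, 0.2]
gripper_width: 0.0689
```

Call:
carry_out(commands=[0,0,0,0,1,0,0,0,0,1,0,0,0.5,0,1,0,0,1,0,1,0,0,0.5,0,1,0,0,0,0,1])

```text
time_s: 3.15
tcp_pos: [0.5573, -0.0505, 0.1674]
eef_rot: [-179.8, 0.3, -134.1]
contact_force: [0.9, -0.2, -2.1]
gripper_width: 0.0601
```

Call:
carry_out(commands=[-0.083,0.6,0,0.9,1,-0.083,0.9,0,0.9,1,-0.083,0.9,0,0.9,1,-0.083,0.9,0,0.9,1,-0.083,0.9,0,0.9,1,-0.083,0.9,0,0.9,1,-0.083,0.9,0,0.9,1,-0.083,0.9,0,1,1])

```text
time_s: 3.95
tcp_pos: [0.5279, 0.2263, 0.1627]
eef_rot: [179.9, -0.1, -104.8]
contact_force: [0.7, 0.1, -1.6]
gripper_width: 0.0598
```

Call:
carry_out(commands=[-0.083,0.9,0,1,1,-0.083,0.9,0,1,1,-0.083,0.9,0,1,1,-0.083,0.7,0,1,1,0,0,-0.9,0,1,0,0,-0.9,0,1,0,0,0,0,1])

```text
time_s: 4.65
tcp_pos: [0.5137, 0.3596, 0.0871]
eef_rot: [179.7, -0.3, -89.0]
contact_force: [-0.4, 0.0, -1.7]
gripper_width: 0.0599
```

```bash
python3 - <<'E'
from h import *
t=cap('top')['frame'][140:290,100:300];s=cap('side')['frame'][110:270,100:320]
a=np.vstack([cv2.resize(t,(560,420)),cv2.resize(s,(560,407))]);a=cv2.resize(a,None,fx=.7,fy=.7)
cv2.imwrite('pics/a1.png',a[:,:,::-1]);print(telemetry.get_state()['tcp_pos'])
E
```

```text
[0.51514349 0.36048199 0.09119184]
```

View pics/a1.png

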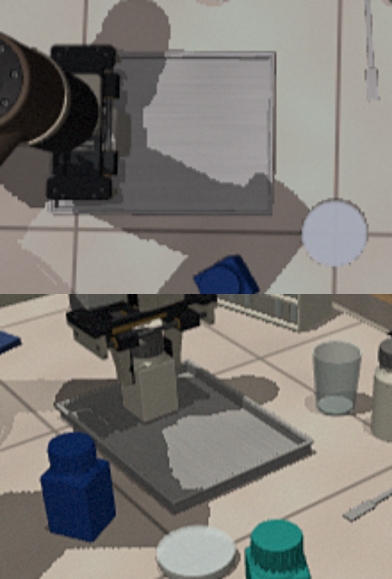

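The bottle hangs upright over the tray floor. I'm pushing its base against the +y wall so it tilts in the pads.

Call:
carry_out(commands=[0,0.3,0.1,0,1,0,0.5,0,0,1,0,0.25,0,0,1,0,0.2,0.05,0,1,0,0.2,0.05,0,1,0,0.2,0.05,0,1,0,0.2,0.05,0,1,0,0.2,0.05,0,1])

```text
time_s: 5.55
tcp_pos: [0.5153, 0.4434, 0.1055]
eef_rot: [180.0, -0.0, -89.0]
contact_force: [0.6, -2.1, -2.3]
gripper_width: 0.0601
```

```bash
cat >> h.py <<'E'
def sidecrop(name,x0=100,x1=320,y0=110,y1=270):
    f=cap('side')['frame'][y0:y1,x0:x1];cv2.imwrite('pics/'+name,cv2.resize(f,None,fx=2,fy=2,interpolation=cv2.INTER_CUBIC)[:,:,::-1]);s=telemetry.get_state();print(s['tcp_pos'],s['contact_force'],s['gripper_width'],s['time_s'])
E
python3 -c "
from h import *
sidecrop('b1.png')"
```

```text
[0.51555752 0.4447906  0.10596423] [-0.11165471 -0.28024503  0.05805561] 0.05962722391604836 5.6
```

View pics/b1.png

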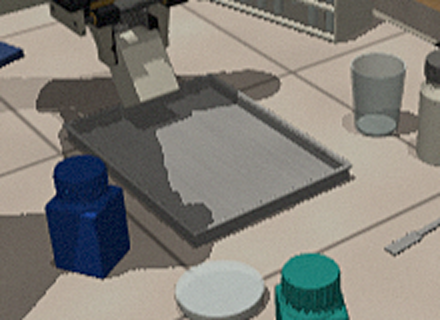

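It's tilted about 35°. Next I lift, go back toward the tray middle, set the base edge down and swing the top down.

Call:
carry_out(commands=[0,0,0.6,0,1,0,-0.4,0.2,0,1,0,-0.9,0,0,1,0,-0.9,0,0,1,0,-0.9,0,0,1,0,-0.9,0,0,1,0,-0.7,0,0,1,0,-0.4,-0.3,0,1])

```text
time_s: 6.4
tcp_pos: [0.5162, 0.2375, 0.1275]
eef_rot: [-179.8, 0.2, -89.0]
contact_force: [0.5, 1.1, -1.8]
gripper_width: 0.0603
```

Call:
carry_out(commands=[0,0,-0.6,0,1,0,0.1,-0.3,0,1,0,0.2,-0.07,0,1,0,0.2,-0.07,0,1,0,0.18,-0.1,0,1,0,0.18,-0.1,0,1,0,0.16,-0.13,0,1,0,0.16,-0.13,0,1])

```text
time_s: 7.2
tcp_pos: [0.5157, 0.2876, 0.0656]
eef_rot: [-180.0, 0.0, -89.0]
contact_force: [-3.2, 0.5, 2.7]
gripper_width: 0.06
```

```bash
python3 -c "
from h import *
sidecrop('b2.png')"
```

```text
[0.51564517 0.28822963 0.06478885] [-2.73137801  2.99399449  3.33606572] 0.060348722212365945 7.25
```

View pics/b2.png

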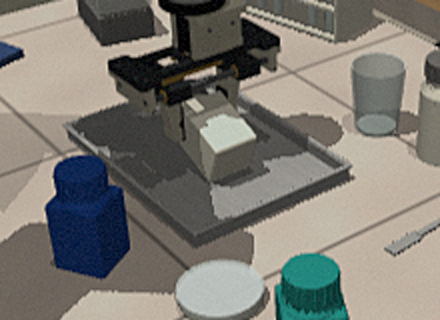

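It's tipping as planned. I'll finish the arc, open, rise and look.

Call:
carry_out(commands=[0,0.14,-0.16,0,1,0,0.12,-0.16,0,1,0,0.1,-0.18,0,1,0,0.1,-0.18,0,1,0,0,-0.02,0,1,0,0,0,0,1,0,0,0,0,-1,0,0,0,0,-1])

```text
time_s: 8.05
tcp_pos: [0.5154, 0.3042, 0.0371]
eef_rot: [180.0, -0.1, -89.0]
contact_force: [-0.7, 0.1, -0.5]
gripper_width: 0.071
```

Call:
carry_out(commands=[0,0,0,0,-1,0,0,0,0,-1,0,0,0.6,0,-1,0,0,1,0,-1,0,0,1,0,-1,0,0,0.6,0,-1,0,-1,0.6,0,-1,0,-0.8,0,0,-1])

```text
time_s: 8.85
tcp_pos: [0.5169, 0.2329, 0.1933]
eef_rot: [-179.7, 0.2, -88.9]
contact_force: [1.2, -0.2, -1.1]
gripper_width: 0.088
```

```bash
python3 - <<'E'
from h import *
c,s=wcap('w2.png');print(s['tcp_pos'],s['eef_rot'],s['time_s'])
np.save('T.npy',np.array(c['camera_from_world']))
g=c['frame'].astype(int)
for p in((.52,.22,.064),(.52,.304,.064)):print(proj(c,p))
E
```

```text
[0.51685199 0.23293882 0.19333303] [-1.79728792e+02  1.74566207e-01 -8.88836541e+01] 8.85
[275.77519914 201.11539169]
[274.22031978 286.021099  ]
```

View pics/w2.png

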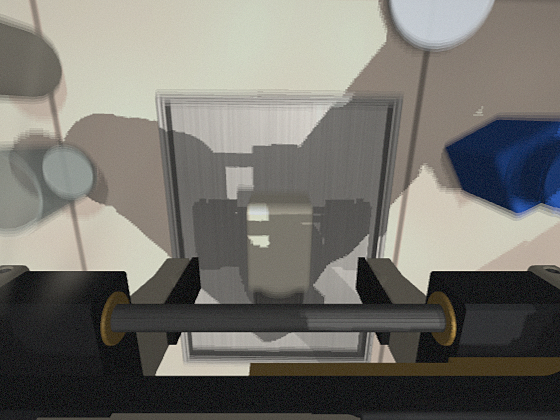

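The bottle lies flat, straight along tray y, with its base end at row 200 (y≈0.22). I'm gripping near the base and swinging it up over the cap edge.

Call:
carry_out(commands=[0,0.08,-1,0,-1,0,0,-1,0,-1,0,0,-1,0,-1,0,0,-0.7,0,-1,0,0,-0.2,0,-1,0,0,0,0,-1,0,0,0,0,1,0,0,0,0,1], grip_force=8)

```text
time_s: 9.7
tcp_pos: [0.5166, 0.2368, 0.0355]
eef_rot: [-179.9, 0.1, -89.0]
contact_force: [-0.2, 0.1, 0.2]
gripper_width: 0.0767
```

Call:
carry_out(commands=[0,0,0,0,1,0,0,0,0,1,0,0.05,0.1,0,1,0,0.06,0.12,0,1,0,0.08,0.16,0,1,0,0.08,0.17,0,1,0,0.1,0.15,0,1,0,0.1,0.15,0,1])

```text
time_s: 10.5
tcp_pos: [0.5157, 0.2553, 0.0684]
eef_rot: [-180.0, 0.0, -89.0]
contact_force: [-0.5, 0.2, -2.2]
gripper_width: 0.0603
```

Call:
carry_out(commands=[0,0.12,0.14,0,1,0,0.12,0.13,0,1,0,0.13,0.12,0,1,0,0.14,0.12,0,1,0,0.15,0.1,0,1,0,0.15,0.1,0,1,0,0,0,0,1])

```text
time_s: 11.2
tcp_pos: [0.5159, 0.2883, 0.0968]
eef_rot: [-179.9, 0.0, -88.9]
contact_force: [-0.1, 0.1, -1.4]
gripper_width: 0.0602
```

```bash
python3 -c "
from h import *
sidecrop('b3.png')"
```

```text
[0.51564251 0.28769731 0.09633811] [-0.06572046 -0.09968582 -2.41020571] 0.05957110181245677 11.25
```

View pics/b3.png

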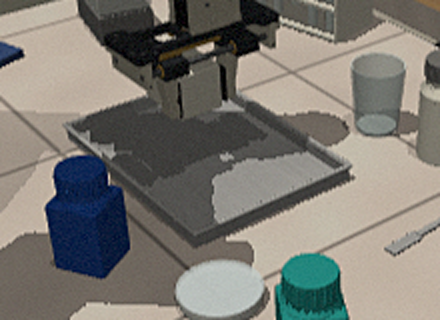

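Two thirds of the way, still held. Finishing the arc.

Call:
carry_out(commands=[0,0.16,0.12,0,1,0,0.16,0.1,0,1,0,0.17,0.08,0,1,0,0.17,0.06,0,1,0,0,0,0,1,0,0,0,0,1])

```text
time_s: 11.85
tcp_pos: [0.5154, 0.3137, 0.1104]
eef_rot: [180.0, -0.0, -89.0]
contact_force: [0.9, 0.6, -2.1]
gripper_width: 0.0601
```

```bash
python3 -c "
from h import *
sidecrop('b4.png',150,260,110,190)"
```

```text
[0.51534853 0.31342362 0.1103347 ] [-1.22333981  0.65253281 -2.75209279] 0.05983681386802606 11.9
```

View pics/b4.png

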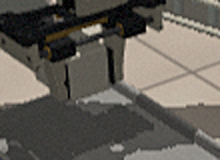

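The arc still lacks about 28°: I ended at the mirror angle. Continuing over the cap edge by +52 mm in y.

Call:
carry_out(commands=[0,0.17,0.04,0,1,0,0.17,0.03,0,1,0,0.16,0.02,0,1,0,0.16,0.01,0,1,0,0.16,-0.01,0,1,0,0.16,-0.02,0,1,0,0.16,-0.03,0,1,0,0.16,-0.04,0,1])

```text
time_s: 12.7
tcp_pos: [0.5156, 0.3661, 0.1104]
eef_rot: [180.0, -0.0, -89.0]
contact_force: [-0.4, -0.6, -2.0]
gripper_width: 0.06
```

Call:
carry_out(commands=[0,0,0,0,1,0,0,-0.02,0,1,0,0,-0.02,0,1])

```text
time_s: 13.0
tcp_pos: [0.5155, 0.3653, 0.1088]
eef_rot: [180.0, -0.0, -89.0]
contact_force: [-0.1, -0.1, -2.9]
gripper_width: 0.0599
```

```bash
python3 -c "
from h import *
s=cap('side')['frame'][90:200,140:280];w=cap('wrist')['frame']
a=np.hstack([cv2.resize(s,(534,420),interpolation=cv2.INTER_CUBIC),w[:,150:410]])
cv2.imwrite('pics/b5.png',a[:,:,::-1])"
```

```text
(no output)
```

View pics/b5.png

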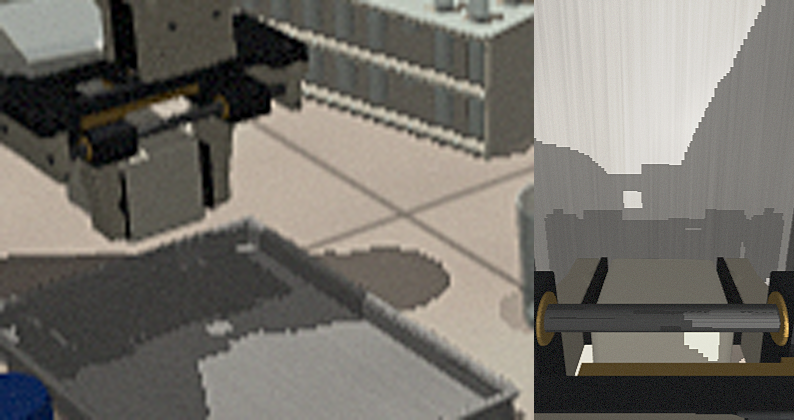

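Viewed b5. The side crop shows the square base end facing the camera at (165,185) with no cap below it, and the wrist crop shows a flat face from row 260. So at 8 N the bottle has stayed rigidly horizontal in the grip, which matches the full weight on the sensor.

I'll go back over the tray middle, low, and drop the grip to 3 N so that gravity can swing the cap down.

Call:
carry_out(commands=[0,-0.4,0,0,1,0,-0.6,0,0,1,0,-0.6,-0.2,0,1,0,-0.4,-0.3,0,1,0,0,-0.2,0,1,0,0,0,0,1])

```text
time_s: 13.7
tcp_pos: [0.5152, 0.2844, 0.0802]
eef_rot: [179.9, -0.1, -89.1]
contact_force: [0.0, -0.0, -1.8]
gripper_width: 0.0602
```

```bash
cat >> h.py <<'E'
def prof():
    c,s=wcap();f=c['frame'].mean(2)[:,268:290].mean(1);print([int(x) for x in f[150:300:6]],'F',np.round(s['contact_force'],1),'M',np.round(s['moment'],3),np.round(s['tcp_pos'],4),s['time_s'],s['gripper_width']);return c
E
python3 -c "
from h import *
c=prof();print(proj(c,[.5155,.275,.112]),proj(c,[.5155,.25,.052]))"
```

```text
[219, 218, 217, 217, 126, 127, 127, 127, 127, 126, 125, 126, 125, 98, 98, 99, 98, 99, 96, 104, 105, 105, 105, 105, 105] F [ 0.  -0.  -1.8] M [-0.069  0.128 -0.001] [0.5152 0.2844 0.0802] 13.7 0.06023679459008515
[278.49785667 320.02662651] [279.06794741 212.80539021]
```

Call:
carry_out(commands=[0,0,0,0,1,0,0,0,0,1,0,0,0,0,1,0,0,0,0,1], grip_force=3)

```text
time_s: 14.15
tcp_pos: [0.5159, 0.2862, 0.0814]
eef_rot: [-179.9, 0.0, -89.0]
contact_force: [0.5, -0.5, 0.2]
gripper_width: 0.0598
```

```bash
python3 -c "
from h import *
prof()"
```

```text
[217, 217, 216, 215, 126, 126, 126, 126, 125, 125, 125, 124, 125, 98, 97, 102, 162, 163, 159, 158, 154, 151, 147, 142, 141] F [ 0.5 -0.5  0.2] M [-0.049 -0.071 -0.006] [0.5159 0.2862 0.0814] 14.15 0.059835176369114625
```

The bottle moved in the grip and part of its weight is now on the floor. I'm raising slowly at 3 N and shifting back in y, so it swings on down.

Call:
carry_out(commands=[0,0,0.1,0,1,0,0,0.2,0,1,0,-0.1,0.2,0,1,0,-0.2,0.2,0,1,0,-0.3,0.2,0,1,0,-0.3,0.1,0,1,0,-0.2,0,0,1,0,0,0,0,1])

```text
time_s: 15.0
tcp_pos: [0.5158, 0.2401, 0.1216]
eef_rot: [-180.0, 0.0, -89.1]
contact_force: [-0.5, -1.6, 3.5]
gripper_width: 0.0601
```

```bash
python3 -c "
from h import *
prof()
c=cap('side');cv2.imwrite('pics/c1.png',c['frame'][:,:,::-1])
print(proj(c,[.515,.242,.12]),proj(c,[.515,.242,.01]))
hsv=cv2.cvtColor(c['frame'],cv2.COLOR_RGB2HSV)
for v in range(130,215,5): print(v,' '.join('%3d'%x for x in c['frame'][v,160:240:4].mean(1)))
"
```

```text
[207, 206, 118, 119, 118, 117, 117, 117, 116, 116, 90, 91, 91, 91, 133, 163, 211, 193, 191, 187, 184, 183, 181, 177, 172] F [-0.5 -1.6  3.5] M [-0.41   0.31  -0.022] [0.5158 0.2401 0.1216] 15.0 0.06009047922729187
[209.27332029 153.85961806] [211.90347754 193.84088267]
130  29   9  16  24  14  10  42  32  16  20   9  36  29 165 193  49  40  56   6  16
135 176 200  79  14  23  15  31   7  52  44  33 195 165  47  25  59  83  56  66 187
140 175 186  73  74  71   7  71  20  28  21  20   0 178 187 191  14  79  69 178 131
145 177 177 179  77  77  49  78  22  52  18  11  52  88  94 160  32  83  60 173 170
150 178 177 179 179 186  62  86  94  83  80  72 183  90  94  91  10  86  91 141 160
155 179 182 179 185 168 144  81  65  65  72   0 146 174  89  97  95  51  53 183 179
160 186 171  96  94  65  62  59 165  63  75   0 112 140 175 111 131 110 175 181 184
165  63  64  65 130 154 150 151 100  68  73  51 106 127 106  72  77  70  79 119 168
170 155 125  83  81  82  82  84  86  83  87  84  88  78  75  78  77 126 130  59  63
175  99  58  63  63  63  59  61  60  84  84  84  80  79  79  81  82  64  60  90  87
180  62  60  66  60  58  63  61  58  36  82  83  80  82  76  78  57  57  67  59  58
185 105 107  51  65  63  66  68  67  48  32  89  87  50  65  57  56  58  62  59  56
190 122 122 135  60  60  61  63  58  64  39  42  33  61  61  63  57  59  67  72  85
195 159 168  61  56  65  56  62  61  58  57  58  54  57  59  61  72  77  81  83  86
200  62  66  64  62  64  76  56  59  58  61  63  60  74  82  86  85  85  74 152 147
205  22  75  60  84  56  62  62  60  61  73  81  82  82  82  81  80 155 147 149 155
210  24 202  93  59  73  62  62  79  84  82  83  81  78  82 151 146 145 146 158  97
```

Call:
carry_out(commands=[0,0,0,0,1,0,0,0,0,1])

```text
time_s: 15.3
tcp_pos: [0.5158, 0.2419, 0.1211]
eef_rot: [-180.0, 0.0, -89.0]
contact_force: [-0.7, -1.9, 5.7]
gripper_width: 0.0599
```

```bash
python3 -c "
from h import *
prof()
c=cap('side')['frame'];w=cap('wrist')['frame']
a=np.hstack([cv2.resize(c[110:215,150:270],(480,420),interpolation=cv2.INTER_CUBIC),w[160:360,180:380].repeat(2,0).repeat(2,1)[:,:320].copy().__class__((0,)) if 0 else cv2.resize(w[150:360,190:350],(320,420))])
cv2.imwrite('pics/c2.png',a[:,:,::-1])"
```

```text
[207, 206, 119, 119, 118, 118, 117, 117, 117, 117, 89, 92, 92, 91, 134, 164, 145, 191, 188, 188, 185, 181, 177, 178, 174] F [-0.7 -1.9  5.7] M [-0.438  0.187 -0.024] [0.5158 0.2419 0.1211] 15.3 0.05993388607092937
```

View pics/c2.png

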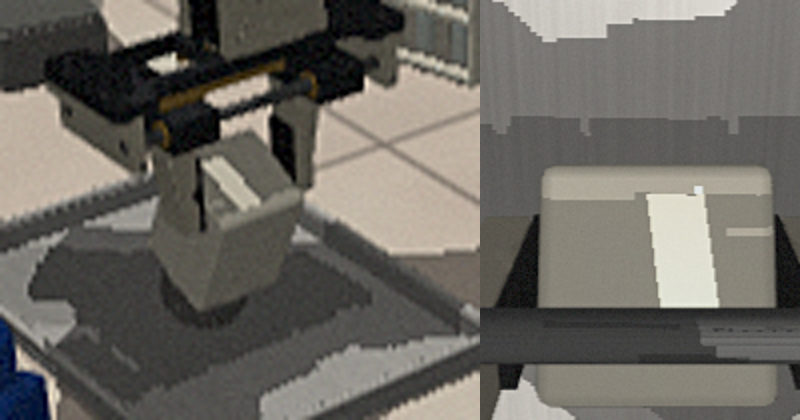

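Viewed c2: the bottle now has its cap on the tray floor at about (205,300) and its square base on top, leaning slightly. I'll work out the lean from the base corners in the wrist view.

```bash
python3 - <<'E'
from h import *
c,s=wcap()
img=np.array([[461.5,234],[576,234],[578,352],[460,352]],float)
for ins in(.03,.0295):
    obj=np.array([[-ins,-ins,0],[ins,-ins,0],[ins,ins,0],[-ins,ins,0]])
    ok,rv,tv=cv2.solvePnP(obj,img,np.array(c['camera_matrix']),None)
    T=np.linalg.inv(c['camera_from_world']);R=T[:3,:3]@cv2.Rodrigues(rv)[0]
    print('normal',R[:,2],'centre',T[:3,:3]@tv.ravel()+T[:3,3])
print(c['camera_matrix'],s['tcp_pos'],s['contact_force'])
E
```

```text
normal [ 0.01047273  0.32452622 -0.94581872] centre [0.39307717 0.24070672 0.11603333]
normal [ 0.01047273  0.32452622 -0.94581872] centre [0.39515126 0.23929549 0.11838447]
[[315.47031002   0.         277.84399608]
 [  0.         315.47031002 216.5524988 ]
 [  0.           0.           1.        ]] [0.51576591 0.24192426 0.12102305] [-0.29703685 -1.4559782   4.58198393]
```

Lean is about 19°, base toward -y. That means moving the top +35 mm in y, over the cap edge.

Call:
carry_out(commands=[0,0.12,0,0,1,0,0.12,0,0,1,0,0.12,0,0,1,0,0.12,0,0,1,0,0.12,-0.02,0,1,0,0.12,-0.03,0,1,0,0.1,-0.03,0,1,0,0,0,0,1])

```text
time_s: 16.3
tcp_pos: [0.5155, 0.275, 0.1175]
eef_rot: [180.0, 0.0, -89.0]
contact_force: [-0.4, 1.0, 3.3]
gripper_width: 0.06
```

```bash
cat >> h.py <<'E'
def corners(m):
    k=max(cv2.findContours(m,cv2.RETR_EXTERNAL,cv2.CHAIN_APPROX_NONE)[0],key=cv2.contourArea)
    return cv2.contourArea(k),cv2.boundingRect(k)
E
python3 - <<'E'
from h import *
c=prof();f=c['frame'].mean(2)
for v in range(210,372,6):print(v,' '.join('%3d'%x for x in f[v,204:352:7]))
E
```

```text
[210, 209, 156, 120, 120, 120, 120, 120, 119, 119, 92, 95, 94, 94, 95, 95, 150, 169, 128, 172, 172, 171, 171, 167, 166] F [-0.4  1.   3.3] M [ 0.194  0.285 -0.013] [0.5155 0.275  0.1175] 16.3 0.05997470271410194
210 101  93  95  90  91 111 106  96  93  95  91  93  90  92  91  91 122  93  94  96  96  96
216  96  93  94  90  92  93  95  91  93  94  96  97  97  93  92  92  96  97  92  93  95  96
222  91  95  96  94  94  91  99  94  93  94  96  91  93  93  95  93  92  93  93  95  92  92
228  93  93  89  93  93  96  96  92  96  95  98  94  93  92  94  98  97  96  96  95  98  94
234  97  90  92  93  97  91  92  94  94  97  99  93  91  98  94  97  94  91  92  94  90  91
240  94  94  92  96  91  95  94  96  96  95  96  96  93  93  95  96  94  95  94  97  92  91
246  95  97 144 150 151 150 148 153 151 151 151 147 151 149 147 148 148 152 149 145  90  95
252  94  91 150 170 172 173 169 169 169 165 171 167 168 167 163 168 168 163 169 156  95  89
258  79  80 121 128 128 131 126 129 129 130 130 130 126 129 125 123 130 129 132 121  80  83
264  86  91 125 132 132 130 133 129 127 128 130 232 226 225 
[... 895 characters left out ...]
  67  69  69  67  67  65  71 107 105 105 110 108 104 108
330  52  48  43  50  49  48  47  44  48  51  46  48  45  53  51  49  56  45  45  59  61  58
336  13 185 108 128 126 131 128 130 126 127 127 129 125 123 130 125 126 126 128 117  96  20
342  28 193 138 129 127 126 128 129 129 123 127 131 125 126 127 127 129 128 129 110  89  28
348 186 192 136 128 125 125 128 125 124 126 127 126 126 127 124 125 125 127 128 102  87  90
354 186 193 202 126 129 125 126 131 130 128 129 127 127 127 128 126 128 123 126  88  89  89
360 186 190 197 193 195 194 203 120 118 118 118  89  88  90  95  95  91  91  92  92  91 148
366  59  62  63  55  56  59  57  60  49  65  58  63  60  56  59  62  55  64  57  60  51  60
```

```bash
cat >> h.py <<'E'
def basepnp():
    c,s=wcap();f=cv2.GaussianBlur(c['frame'].mean(2),(3,3),0)
    d=np.abs(np.diff(f,axis=1))
    L=lambda v:int(np.argmax(d[v,205:235]))+205.5
    R=lambda v:int(np.argmax(d[v,325:350]))+325.5
    n=range(256,300,2); l=np.polyfit(n,[L(v) for v in n],1);q=np.polyfit(n,[R(v) for v in n],1)
    col=f[:,240:265].mean(1);top=200+np.argmax(np.diff(col[200:262]))+.5;bot=340+np.argmax(np.abs(np.diff(col[340:365])))+.5
    img=np.array([[np.polyval(l,top),top],[np.polyval(q,top),top],[np.polyval(q,bot),bot],[np.polyval(l,bot),bot]])
    i=.03;obj=np.array([[-i,-i,0],[i,-i,0],[i,i,0],[-i,i,0]])
    _,rv,tv=cv2.solvePnP(obj,img,np.array(c['camera_matrix']),None)
    T=np.linalg.inv(c['camera_from_world']);N=-(T[:3,:3]@cv2.Rodrigues(rv)[0])[:,2]
    print(np.round(img,1).tolist(),'up normal',N.round(3),'centre',(T[:3,:3]@tv.ravel()+T[:3,3]).round(4))
E
python3 -c "
from h import *
basepnp()"
```

```text
[[214.9, 243.5], [341.1, 243.5], [338.2, 362.5], [218.1, 362.5]] up normal [ 0.006 -0.203  0.979] centre [0.5157 0.2771 0.1209]
```

```bash
python3 -c "
from h import *
c,s=wcap()
for a in (-12,-6,0,6,12):
    t=np.radians(a);e=np.array([0,np.cos(t),np.sin(t)])
    for x in (.03,): print(a,[proj(c,np.array([.5157+x*sx,.277,.122])+sy*.03*e).round(1).tolist() for sx,sy in((1,-1),(-1,-1),(-1,1),(1,1))])
f=c['frame'].mean(2);print([int(x) for x in f[340:364,245:262].mean(1)])
"
```

```text
-12 [[210.3, 254.9], [348.0, 257.3], [333.4, 347.6], [220.5, 345.9]]
-6 [[211.7, 251.0], [346.6, 253.2], [334.4, 352.6], [219.5, 350.8]]
0 [[213.1, 247.8], [345.2, 250.0], [335.4, 357.2], [218.4, 355.4]]
6 [[214.4, 245.4], [343.8, 247.6], [336.5, 361.5], [217.3, 359.7]]
12 [[215.7, 243.7], [342.4, 245.9], [337.6, 365.4], [216.1, 363.6]]
[127, 127, 127, 127, 127, 127, 127, 128, 126, 127, 127, 127, 127, 127, 127, 127, 122, 117, 110, 118, 129, 134, 126, 56]
```

About 8–10° of lean is left. One more nudge, then a slow release so it settles on the cap.

Call:
carry_out(commands=[0,0.1,0,0,1,0,0.1,0,0,1,0,0.1,-0.02,0,1,0,0.1,-0.02,0,1,0,0,0,0,1])

```text
time_s: 16.95
tcp_pos: [0.5154, 0.2909, 0.1158]
eef_rot: [180.0, -0.0, -89.0]
contact_force: [-1.1, 0.5, -1.3]
gripper_width: 0.06
```

```bash
python3 -c "
from h import *
basepnp();s=telemetry.get_state();print(s['tcp_pos'],s['contact_force'],s['moment'])"
```

```text
[[213.7, 248.5], [342.4, 248.5], [336.3, 360.5], [219.8, 360.5]] up normal [ 0.001 -0.087  0.996] centre [0.5156 0.2949 0.1189]
[0.51540584 0.29067137 0.11584568] [-0.11087853  0.82224972 -2.71874244] [ 0.17924925  0.05304126 -0.03591016]
```

Call:
carry_out(commands=[0,0,0,0,0.3,0,0,0,0,0,0,0,0,0,-1,0,0,0,0,-1,0,0,0,0,-1,0,0,0,0,-1,0,0,0.4,0,-1,0,0,0.8,0,-1])

```text
time_s: 17.8
tcp_pos: [0.5144, 0.2893, 0.1623]
eef_rot: [179.8, -0.2, -89.0]
contact_force: [-0.2, -0.4, -1.0]
gripper_width: 0.0879
```

Call:
carry_out(commands=[0,-0.8,0.4,0,-1,0,-0.8,0,0,-1,0,0,0,0,-1,0,0,0,0,-1,0,0,0,0,-1,0,0,0,0,-1,0,0,0,0,-1,0,0,0,0,-1])

```text
time_s: 18.6
tcp_pos: [0.5155, 0.2268, 0.1799]
eef_rot: [180.0, -0.0, -88.9]
contact_force: [0.6, 0.4, 0.2]
gripper_width: 0.0876
```

```bash
python3 - <<'E'
from h import *
c,s=wcap('w9.png');f=c['frame'].mean(2);print(s['tcp_pos'],s['contact_force'],s['time_s'],s['gripper_width'])
for y in (.28,.295,.31):
    print(y,[proj(c,[.5156+a,y+b,.122]).round(1).tolist() for a,b in((.03,-.03),(-.03,-.03),(-.03,.03),(.03,.03))])
for v in range(170,306,6):print(v,' '.join('%3d'%x for x in f[v,200:360:7]))
E
```

```text
[0.51552479 0.2267764  0.17989057] [0.62512307 0.37555224 0.19172702] 18.6 0.08755205514954682
0.28 [[234.3, 278.8], [321.0, 280.2], [316.1, 351.1], [236.2, 349.9]]
0.295 [[234.8, 297.7], [319.7, 299.1], [315.0, 367.2], [236.7, 365.9]]
0.31 [[235.3, 315.8], [318.5, 317.1], [314.0, 382.6], [237.1, 381.4]]
170 107 105 114 117 112 107 105 108 108 112 110 110 112 111 110 111 110 108 112 115 112 104 111
176 106 104 109 118 188 182 180 185 103 111 110 111 109 110 111 110 110 107 111 109 105 106 114
182 109 102 112 113 188 182 178 184 105 110 109 108 111 109 106 109 106 108 108 114 106 108 112
188 106 103 110 109 165 183 178 184 103 110 111 108 104 106 112 110 106 107 108 110 107 102 109
194 105 106 110 106 165 178 178 180 110 109 110 107 112 107 107 110 107 110 107 110 107 110 106
200 104 106  81 109 171 182 176 184 105 105 113 109 105 107 111 110 106 112 108 115 113 112 109
206  86  81  83  88  83 104 109 108 107 105 107 111 109 106 106 110 100 107  91  87  82  84  83
212  84  83  86  79  82  88  82  84  83  84  85  87  82  82  85  83  84  88  85  89  86  84  89
218  88  82  78  80  87  7
[... 713 characters left out ...]
  86  83  89  86  88  87 170
266  92  91  88  86  85  85  87  93  89  91  90  92  92  93  89  89  87  81  89  85  87 169 159
272  86  89  83 111 108  93  88  92  91  89  92  94  95  91  89  91  88  84  88  94 188 161 156
278 103 113 111 112 108  90  90  93  93  91  90  93  91  92  92  92  92  80 165 156 188 182 181
284  53 110 105 108 109 107  93  91  95  95  94  90  94  93  92  91  95  78 160 160 162 179 192
290 105 105 104 111 109 108  94  89  89  90  93  93  87  91  89  92  91 158 154 154 162 151 184
296 107 108 106 105 107  96 111 112 112 115 115 112 110 114 115 111 113 161 149 154 161 154 184
302 181 111 111 113 114 102 122 124 125 121 125 120 120 123 124 122 120  80 163 163 164 164 164
```

The numbers agree with an upright inverted bottle: base edge at row 295 gives y≈0.293 at z=0.122, and the dark cap is at row 245 below it. I'm leaving it untouched for well over two seconds.

Call:
carry_out(commands=[0,0,0,0,-1,0,0,0,0,-1,0,0,0,0,-1,0,0,0,0,-1,0,0,0,0,-1,0,0,0,0,-1,0,0,0,0,-1,0,0,0,0,-1])

```text
time_s: 19.45
tcp_pos: [0.5156, 0.2264, 0.1802]
eef_rot: [180.0, 0.0, -89.0]
contact_force: [0.1, -0.5, 1.5]
gripper_width: 0.0874
```

Call:
carry_out(commands=[0,0,0,0,-1,0,0,0,0,-1,0,0,0,0,-1,0,0,0,0,-1,0,0,0,0,-1,0,0,0,0,-1,0,0,0,0,-1,0,0,0,0,-1])

```text
time_s: 20.25
tcp_pos: [0.5156, 0.2264, 0.1802]
eef_rot: [-180.0, 0.0, -89.0]
contact_force: [-0.1, -0.1, 0.2]
gripper_width: 0.088
```

Call:
carry_out(commands=[0,0.8,0,0,-1,0,0.85,0,0,-1,0,0,-0.8,0,-1,0,0,-0.8,0,-1,0,0,-0.27,0,-1,0,0,0,0,-1,0,0,0,0,1,0,0,0,0,1], grip_force=12)

```text
time_s: 21.05
tcp_pos: [0.5165, 0.2929, 0.1071]
eef_rot: [-179.9, 0.1, -89.0]
contact_force: [0.2, 0.0, 0.4]
gripper_width: 0.0768
```

Call:
carry_out(commands=[0,0,0,0,1,0,0,0,0,1,0,0,0.15,0,1,0,0.4,0,0,1,0,0.8,0,0,1,0,0.8,0,0,1,0,0.4,0,0,1,0,0,0,0,1])

```text
time_s: 21.85
tcp_pos: [0.5154, 0.3909, 0.1111]
eef_rot: [-180.0, 0.0, -88.9]
contact_force: [-1.0, -0.3, -2.8]
gripper_width: 0.0597
```

Call:
carry_out(commands=[0,0.2,0,0,1,0,0.2,0,0,1,0,0.2,0.03,0,1,0,0.2,0.03,0,1,0,0.2,0.02,0,1,0,0.2,0,0,1,0,0.2,0,0,1,0,0.2,0,0,1])

```text
time_s: 22.65
tcp_pos: [0.5154, 0.4527, 0.1141]
eef_rot: [180.0, -0.0, -89.0]
contact_force: [-0.1, -2.5, -3.2]
gripper_width: 0.0602
```

```bash
cat >> h.py <<'E'
def rows(v0,v1):
    c,s=wcap();f=c['frame'].mean(2);print(s['tcp_pos'].round(4),s['contact_force'].round(1),s['moment'].round(2),s['time_s'])
    for v in range(v0,v1,7):print(v,' '.join('%3d'%x for x in f[v,200:360:8]))
    return c,s
E
python3 -c "
from h import *
rows(190,365);basepnp()"
```

```text
[0.5154 0.4527 0.1141] [-0.1 -2.5 -3.2] [-1.28  0.17 -0.05] 22.65
190 121 118 120 120 169 170 171 169 167 166 170 172 172 166 170 170 174 115 114 108
197 120 115 116 123 162 167 167 168 170 170 171 167 143 138 143 154 144 113 114 115
204  71  77  75 121 132 170 171 171 170 168 171 173 130 132 133 132 130  73  76  72
211  96  96  97 127 130 155 172 168 174 172 170 173 173 133 135 128 132 106  95  92
218 105 107 107 134 135 131 172 173 166 162 168 173 174 134 135 134 128 122 102  97
225 104 107 101 136 134 132 130 131 146 145 132 133 127 132 130 133 131 127 110 104
232 105 104 116 135 130 131 132 134 133 136 134 134 137 127 133 132 134 132 105 108
239 105 109 120 131 133 132 129 130 130 136 135 131 131 131 134 133 130 133 110 104
246 105 108 125 132 130 139 135 135 133 130 131 131 132 133 134 133 131 131 100 109
253 106 106 131 135 133 133 136 133 131 133 131 134 133 135 130 137 130 136 112 103
260  83  78 135 127 127 134 133 130 132 133 135 135 129 128 133 138 135 130 120  82
267  81  84 116 111 114 112 115 112 109 112 111 109 113 113 114 111 115 115 104  84
274  82 101 106 112 111 11
[... 493 characters left out ...]
  62  65  60  61  68  65  66  58  61  63  85  87  84  89  87  89  85
323  63  64  66  66  66  66  61  62  70  61  65  65  64  86 110 109 105 107 111 108
330  51  53  45  52  49  49  53  53  51  60  42  53  43  50  46  48  58  52  57  61
337  24  18 211 113 114 111 112 111 116 115 112 111 117 111 108 113 114 105 110  20
344  21 142 212  91 110 109 111 109 110 111 110 113 109 110 116 121 114 102 108  37
351 216 211 211 213 211 213 213 215 187 192 190 192 135 105 107 108 108 106 108 108
358 211 209 210 212 211 212 211 212 214 213 213 214 191 192 102 105 106 108 107 202
[[211.6, 224.5], [361.1, 224.5], [312.6, 362.5], [202.1, 362.5]] up normal [-0.325 -0.005  0.946] centre [0.5164 0.4398 0.1372]
```

The -y side face is now visible (rows 200–264), so it has tilted. I'm lifting, going back and lowering the cap edge to the floor, then the arc down.

Call:
carry_out(commands=[0,0,0.6,0,1,0,-0.5,0.2,0,1,0,-0.9,0,0,1,0,-0.9,0,0,1,0,-0.9,0,0,1,0,-0.9,0,0,1,0,-0.8,0,0,1,0,-0.55,-0.3,0,1])

```text
time_s: 23.55
tcp_pos: [0.5165, 0.233, 0.1364]
eef_rot: [-179.8, 0.2, -89.0]
contact_force: [1.4, 1.4, -2.4]
gripper_width: 0.0598
```

Call:
carry_out(commands=[0,0,-0.5,0,1,0,0.06,-0.3,0,1,0,0.22,-0.1,0,1,0,0.22,-0.1,0,1,0,0.2,-0.14,0,1,0,0.2,-0.14,0,1,0,0.17,-0.17,0,1,0,0.17,-0.17,0,1])

```text
time_s: 24.35
tcp_pos: [0.5159, 0.2855, 0.0697]
eef_rot: [-179.9, 0.1, -88.9]
contact_force: [-1.6, 0.9, 2.9]
gripper_width: 0.0598
```

```bash
python3 -c "
from h import *
rows(120,300)"
```

```text
[0.5159 0.2855 0.0697] [-1.6  0.9  2.9] [ 0.23  1.09 -0.21] 24.35
120 191 191 195 117 123  84 129 112 119 120 123 121  90 122 113 107 120 216 218 112
127 195 191 190 118 106  85 109 110 123 139 137 138 131 118 116 105 121 215 222 116
134 196 113 115 115 106  97  80  72 159 164 171 176 182  82  86 106 118 216 110 114
141 192 116 117 118  58  68 114 132 147 151 157 158 161 151 157  79  83 136 110 114
148 136 116 109 123  81 103 133 201 228 223 223 225 229 231 122 105 111 115 115 113
155 158 118 210 222 221 222 224 222 220 222 220 223 221 222 223 222 220 223 220 112
162 139 116 209 222 220 220 221 220 219 223 222 222 219 221 221 222 223 221 220 111
169 111 116 215 220 221 225 224 222 222 222 219 222 221 221 221 224 222 223 219 110
176 113 120 215 222 220 220 219 221 223 222 222 221 221 221 221 224 222 222 222 114
183 114 119 217 221 222 221 222 222 223 224 223 222 221 225 222 222 220 222 220 118
190 116 116 218 221 222 222 224 222 223 222 223 223 223 222 221 224 223 222 221 115
197 113 119 221 222 221 222 222 221 222 222 224 222 223 222 222 223 224 223 223 117
204 113 113 154 222 222 22
[... 449 characters left out ...]
 223 224 223 170 162 159  87
246  88 131 156 159 161 157 160 163 186 185 180 202 200 190 183 184 187 160 158  89
253  87 136 159 161 160 160 160 159 161 160 161 162 162 160 162 159 159 160 158  88
260  86 141 160 157 161 161 160 163 155 161 163 161 163 158 160 162 160 161 161  83
267  83 132 165 161 160 157 151 153 156 155 154 144 144 146 142 143 144 142 146  86
274  82 115 127 128 130 125 128 127 127 126 130 125 130 129 127 128 126 129 127  88
281  83 113 125 123 126 125 127 130 127 125 129 127 128 127 127 126 127 120 128  91
288  83 117 128 124 129 127 127 128 124 131 126 126 123 154 180 188 186 160 143 105
295  50 119 128 128 129 129 128 130 126 130 127 124 125 215 216 214 216 216 137 106
```

The side face fills rows 150–270 with the cap beyond it, so the tip-over is working. I'll finish it, release and rise.

Call:
carry_out(commands=[0,0.12,-0.2,0,1,0,0.1,-0.2,0,1,0,0.08,-0.2,0,1,0,0.08,-0.18,0,1,0,0,-0.05,0,1,0,0,0,0,1,0,0,0,0,-1,0,0,0,0,-1])

```text
time_s: 25.2
tcp_pos: [0.515, 0.2982, 0.0359]
eef_rot: [179.9, -0.1, -89.0]
contact_force: [0.0, -0.7, 0.4]
gripper_width: 0.0712
```

Call:
carry_out(commands=[0,0,0,0,-1,0,0,0,0,-1,0,0,0.5,0,-1,0,0,1,0,-1,0,-0.6,1,0,-1,0,-1,1,0,-1,0,-1,0.4,0,-1,0,-0.2,0,0,-1])

```text
time_s: 26.0
tcp_pos: [0.5161, 0.1894, 0.1912]
eef_rot: [-179.8, 0.1, -89.1]
contact_force: [0.6, 0.2, -0.1]
gripper_width: 0.0875
```

```bash
python3 -c "
from h import *
c,s=rows(120,305)
print([(y,proj(c,[.5157+a,y,z]).round(0).tolist()) for y,z,a in((.2,.06,0),(.234,.064,.03),(.234,.064,-.03),(.318,.064,.03),(.318,.064,-.03))])"
```

```text
[0.5161 0.1894 0.1912] [ 0.6  0.2 -0.1] [ 0.09  0.09 -0.02] 26.0
120 206 200 203 202 207 203 206 204 203 205 201 204 203 203 201 203 204 200 131 133
127 204 201 201 201 204 206 205 205 203 202 203 202 200 201 206 201 121 127 129 128
134 206 206 205 202 205 202 203 205 203 205 202 201 203 203 200 148 129 127 129 130
141 123 211 210 206 203 204 200 201 196 193 211 208 208 206 211 125 128 125 132 132
148 113 184 179 178 182 180 181 185 187 190 110 112 128 149 181 132 111 109 112 112
155 111 109 108 110 104  99 101 104  96  92  97  89  88 119 102 100 107 107 107 106
162 110 109 113 114 108 108 113 110 107 110 108 108 110 109 104 105 106 103 107 108
169 112 110 112 108 180 188 185 109 112 111 110 107 110 110 109 109 109 103 102 100
176 105 109 108 112 178 180 183 110 105 110 111 113 108 110 107 106 105 104 102 104
183 106 110 111 113 174 176 180 109 103 111 107 112 107 106 111 107 110 104 105 104
190 101 110 105 109 180 175 181 109 107 107 103 109 108 109 106 110 112 110 108 105
197 101 105 102 106 180 175 178 108 104 109 102 106 105 108 106 108 101 113 104 107
204  80  81  79  84  81 105
[... 656 characters left out ...]
  82  81  84  84  87 105 107 114 112 109 106  88  87  81  82  81  80 165
267  83  80  82  93  84  78 105 106 106 114 115 108 108 112  80  83  89  87 161 160
274 102 107 100 108 104  81 109 111 111 110 117 114 115 117  85  79 151 181 175 173
281  73 109 105 107 108  91 111 112 112 113 112 113 112 114  86 154 152 155 174 172
288  27 108 107 106 107 102 108 111 117 113 117 110 113 111 142 155 152 157 149 174
295 108 109 109 103 104 104 109 111 114 116 108 114 110 112 150 151 155 155 154 160
302 188 114 114 112 108 107 113 118 116 118 118 115 120 116 159 161 157 162 161 158
[(0.2, [279.0, 226.0]), (0.234, [246.0, 262.0]), (0.234, [311.0, 263.0]), (0.318, [247.0, 337.0]), (0.318, [307.0, 338.0])]
```

Cap dark at rows 216–255 (cap end y≈0.200), shoulder at row 263, columns 248–310 — lying straight. Now gripping the round cap lightly at y≈0.212 and lifting so the base swings down.

Call:
carry_out(commands=[0,0.5,-1,0,-1,0,0.07,-1,0,-1,0,0,-1,0,-1,0,0,-0.7,0,-1,0,0,-0.15,0,-1,0,0,0,0,-1,0,0,0,0,1,0,0,0,0,1], grip_force=3)

```text
time_s: 26.85
tcp_pos: [0.5165, 0.2155, 0.0355]
eef_rot: [-179.9, 0.1, -89.0]
contact_force: [-0.7, -0.5, -0.1]
gripper_width: 0.0768
```

Call:
carry_out(commands=[0,0,0,0,1,0,0,0,0,1,0,0,0,0,1,0,0,0.1,0,1,0,0.02,0.2,0,1,0,0.04,0.3,0,1,0,0.06,0.3,0,1,0,0.06,0.3,0,1])

```text
time_s: 27.65
tcp_pos: [0.5158, 0.2222, 0.0834]
eef_rot: [-180.0, 0.0, -89.0]
contact_force: [0.7, 0.1, -1.2]
gripper_width: 0.052
```

Call:
carry_out(commands=[0,0.1,0.3,0,1,0,0.1,0.3,0,1,0,0.1,0.25,0,1,0,0.1,0.2,0,1,0,0.1,0.1,0,1,0,0,0,0,1,0,0,0,0,1])

```text
time_s: 28.35
tcp_pos: [0.5153, 0.2417, 0.1274]
eef_rot: [180.0, -0.0, -89.0]
contact_force: [0.0, -0.8, -2.4]
gripper_width: 0.0517
```

```bash
python3 -c "
from h import *
c,s=rows(120,365)
c=cap('side');print(proj(c,[.515,.245,.13]),proj(c,[.515,.245,.01]))
for v in range(130,215,5): print(v,' '.join('%3d'%x for x in c['frame'][v,160:260:4].mean(1)))
"
```

```text
[0.5153 0.2417 0.1274] [ 0.  -0.8 -2.4] [-0.01  0.14 -0.  ] 28.35
120 210 214 213 212 214 217 219 222 217 217 220 222 224 226 228 226 229 225 132 126
127 213 213 212 210 216 214 219 221 218 216 220 219 221 225 228 224 230 118 130 124
134 208 215 212 212 212 214 218 219 216 217 218 219 222 224 225 224 120 129 130 123
141 213 215 216 211 213 213 217 217 217 216 217 218 220 221 227 245 128 128 127 121
148 208 215 213 212 211 209 214 215 212 217 215 216 219 221 224 127 123 125 124 123
155 128 194 213 212 215 208 211 213 213 216 213 216 221 222 119 123 127 123 123 127
162 124 135 198 211 212 211 125 130 125 127 125 124 128 126 130 127 123 125 126 129
169 127 128 124 126 126 120 126 129 123 129 125 122 126 128 129 126 122 130 125 126
176 126 125 121 120 128 122 123 129 121 123 126 120 125 127 126 124 125 124 123 124
183 121 121 123 123 122 119 118 113 119 122 122 118 119 117 116 122 123 122 127 124
190 122 117 121 125 125 116 119 117 116 121 117 117 116 117 117 124 126 121 127 125
197 122 119 118 124 125 117 116 120 121 118 117 116 122 119 120 114 127 122 125 127
204 118 120 122 128 120 11
[... 3027 characters left out ...]
  59  61  58  84  85  89  99  96 103 100  96  66  56  62  88  85  64  62  83
185 106 107 111  63  61  59  64  62  61  86  87  90 104  98  99  99  94  99  59  57  58  85  79  71  61
190 140 123 136  56  60  62  61  57  60  78  82  86 107  95  96 100  98 105  70  81  81  83  83  82  80
195 161 148  58  58  63  61  61  64  57  64  77  84  88  98  98 101  83  86  85  82  79  85  73 132 156
200  62  73  67  61  61  72  85  59  57  63  58  56  75  86  54  59  82  85 112 146 148 150 150 156 148
205  16  69  61  81  55  57  58  60  59  67  81  79  70  74  82  82 153 146 147 148 149 145  83  59  61
210  29 200  95  58  72  62  72  82  81  84  85  82  83  82 151 149 142 149 156  95  61  62  59 162 190
```

The wrist view shows the cap as a disc (rows 240–350) and the side view shows vertical body edges, so the bottle hangs upright. I'll set it on the tray floor, release to level it and re-grip firmly.

Call:
carry_out(commands=[0,0,-0.2,0,1,0,0,-0.1,0,1,0,0,-0.06,0,1,0,0,-0.02,0,1,0,0,0,0,0.2,0,0,0,0,0,0,0,0,0,0,0,0,0,0,0])

```text
time_s: 29.25
tcp_pos: [0.5158, 0.2419, 0.1128]
eef_rot: [-180.0, 0.0, -89.0]
contact_force: [1.8, -1.1, 1.3]
gripper_width: 0.0521
```

Call:
carry_out(commands=[0,0,0,0,-0.3,0,0,0,0,-0.3,0,0,0,0,-0.3,0,0,0,0,-0.3,0,0,0,0,-0.3])

```text
time_s: 29.75
tcp_pos: [0.5154, 0.2418, 0.1126]
eef_rot: [180.0, -0.0, -89.0]
contact_force: [0.5, 0.2, 0.8]
gripper_width: 0.0567
```

```bash
python3 - <<'E'
from h import *
c,s=wcap();print(s['tcp_pos'],s['gripper_width'],s['contact_force'])
f=c['frame'].mean(2).astype(np.uint8)
m=((f<85)&(f>45)).astype(np.uint8)*255;m[:,:200]=0;m[:,360:]=0
for v in range(205,304,5):print(v,' '.join('%3d'%x for x in f[v,204:352:6]))
for y in(.235,.2417,.248):print(y,[proj(c,[.5155+a,y+b,.122]).round(1).tolist() for a,b in((.026,0),(-.026,0),(0,-.026),(0,.026))],proj(c,[.5155,y-.03,.088]).round(1))
E
```

```text
[0.51544249 0.24178443 0.1125933 ] 0.05671267186477233 [0.46780562 0.15066247 0.79539338]
205 120 124 126 127 111 113 108 115 113 112 109 111 111 114 116 114 115 111 115 115 113 124 125 121 129
210  88  95  99  96 114 111 106 111 110 112 114 124 124 125 125 128 129 132 137 140 134  94  98  95  98
215  93  99  96 154 170 168 165 169 172 148 164 161 161 159 153 173 167 164 171 166 161  96  99  97  96
220  96  97  95 156 171 174 169 174 157 156 157 158 155 156 159 156 154 173 173 173 164  97 101  97 104
225  93  96  97 156 175 174 177 155 156 155 158 133 121 128 130 163 156 159 178 174 168  98 102  96  98
230  96  98  96 148 170 157 155 122 165  58  61  61  58  63  56  69 157 158 156 175 166 101  99  96 102
235  95  96  98 141 172 155 155  88  62  63  56  57  57  63  54  59  58  75 154 157 165  99  95  94  97
240  96 104  98 125 170 128  91  56  62  54  60  80  69  54  55  53  60  53 129 158 122  95  96  97  99
245  98  98  94  99 129 111  63  55  52  59  65  98 100  91  69  57  62  53  48 120 128  98  97  98  97
250  98  96  98  92 123  59  97  56  91  89  87  92  89  85  89  92  90  5
[... 625 characters left out ...]
  71  69  74  24  23  24  92
285  90  20  17  69  69  66  72  74  71  71  72  71  70  66 127 126 128 129  70  68  69  71  17  20  88
290  89  30  27  72  73  71  72  72  71  74  71  70  70  61 125 129 129 130  75  73  71  64  30  25  24
295  47  23   9  74  68  71  74  68  71  71  72  75  73  62 125 124 125 128  70  71  73  58  15  35  26
300  25  33  17  73  72  73  70  75  74  71  69  69  72  66 127 127 122 127  70  75  67  82  11  24  17
0.235 [[222.1, 293.7], [335.2, 295.6], [279.9, 242.3], [277.7, 341.5]] [279.7 210.6]
0.2417 [[222.6, 306.3], [334.2, 308.1], [279.6, 256.4], [277.5, 352.7]] [279.4 222.5]
0.248 [[223.1, 317.8], [333.2, 319.6], [279.3, 269.2], [277.3, 363.1]] [279.2 233.4]
```

The bottle stands upright with its axis at y≈0.237. I'm re-centring by 5 mm, gripping at 15 N and lifting.

Call:
carry_out(commands=[0,-0.12,0,0,-0.3,0,0,0,0,-0.3,0,0,0,0,1,0,0,0,0,1,0,0,0,0,1,0,0,0.2,0,1,0,0,0.6,0,1,0,0,1,0,1], grip_force=15)

```text
time_s: 30.6
tcp_pos: [0.5139, 0.2359, 0.1832]
eef_rot: [179.7, -0.2, -89.0]
contact_force: [0.2, 1.2, -1.2]
gripper_width: 0.0515
```

Call:
carry_out(commands=[0,0,1,0,1,0,0,0.6,0,1,0,-0.5,0,0,1,0,-0.8,0,0,1,0,-0.9,0,0,1,0,-0.9,0,0,1,0,-0.9,0,0,1,0,-0.9,0,0,1])

```text
time_s: 31.4
tcp_pos: [0.5144, 0.0391, 0.2481]
eef_rot: [179.9, -0.0, -89.0]
contact_force: [-0.4, 0.4, -2.1]
gripper_width: 0.0518
```

```bash
python3 - <<'E'
from h import *
s=telemetry.get_state();print(s['tcp_pos'],s['gripper_width'],s['contact_force'],s['moment'])
c=cap('top');f=c['frame'];g=f.mean(2)
# pan plate edges: rows/cols profile around it
print('cols',[(u,int(g[195:215,u].mean())) for u in range(352,372)]);print([(u,int(g[185:200,u].mean())) for u in range(424,438)])
print('rows',[(v,int(g[v,375:395].mean())) for v in range(172,188)]);print([(v,int(g[v,370:395].mean())) for v in range(230,246)])
E
```

```text
[0.51440607 0.0390562  0.24805588] 0.05178452378809961 [-0.39754641  0.41029274 -2.06840614] [-0.06679574 -0.02048433  0.0746187 ]
cols [(352, 161), (353, 163), (354, 170), (355, 71), (356, 62), (357, 106), (358, 193), (359, 200), (360, 201), (361, 201), (362, 194), (363, 172), (364, 122), (365, 180), (366, 175), (367, 175), (368, 175), (369, 174), (370, 174), (371, 174)]
[(424, 162), (425, 161), (426, 161), (427, 165), (428, 155), (429, 204), (430, 197), (431, 161), (432, 186), (433, 186), (434, 185), (435, 185), (436, 185), (437, 185)]
rows [(172, 184), (173, 184), (174, 185), (175, 188), (176, 131), (177, 108), (178, 99), (179, 178), (180, 137), (181, 162), (182, 172), (183, 169), (184, 167), (185, 168), (186, 169), (187, 169)]
[(230, 178), (231, 177), (232, 181), (233, 178), (234, 172), (235, 173), (236, 177), (237, 164), (238, 189), (239, 179), (240, 127), (241, 119), (242, 125), (243, 124), (244, 64), (245, 70)]
```

Call:
carry_out(commands=[0.1,-0.9,0,0,1,0,-0.9,0,0,1,0,-0.9,0,0,1,0,-0.9,0,0,1,0,-0.9,0,0,1,0,-0.9,0,0,1,0,-0.9,0,0,1,0,-0.8,0,0,1])

```text
time_s: 32.25
tcp_pos: [0.5183, -0.2447, 0.2479]
eef_rot: [179.9, 0.0, -89.0]
contact_force: [0.3, 0.3, -2.4]
gripper_width: 0.0518
```

Call:
carry_out(commands=[0,-0.6,0,0,1,0,-0.3,0,0,1,0,0,-0.4,0,1,0,0,-0.5,0,1,0,0,-0.3,0,1,0,0,-0.1,0,1,0,0,0,0,1,0,0,0,0,1])

```text
time_s: 33.05
tcp_pos: [0.5201, -0.2789, 0.1975]
eef_rot: [-179.9, -0.0, -88.9]
contact_force: [0.6, 0.8, -1.5]
gripper_width: 0.0515
```

```bash
python3 - <<'E'
from h import *
s=telemetry.get_state();print(s['tcp_pos'],s['contact_force'])
c=cap('top');print(onz(c,396.5,209,.074))
c=cap('side');p=s['tcp_pos'];g=c['frame'].mean(2)
print(proj(c,[p[0],p[1],p[2]-.109]),proj(c,[p[0],p[1],.074]))
for v in range(240,330,5): print(v,' '.join('%3d'%x for x in g[v,340:440:5]))
E
```

```text
[ 0.52009322 -0.2789477   0.19748219] [ 0.61750041  0.80984604 -1.54847839]
[ 0.51746609 -0.28168767  0.074     ]
[381.50069274 283.48077808] [380.40817124 289.70605298]
240 122 115 115 119 120 121  94  81  86  46  57  52  58  49 120 117 172 145 138 201
245 120 118 115 117 120 110  81  80  82  51  49  41  45 122 120 119 116 110 113 202
250 112 115 119 118 120  99  80  83  90 120 109 133 119 120  97 114 121 116  98 198
255 116 110 116 113 102  99  96  91 121 110 150 137 124 106 102 125 120 105 104 194
260 111 111 112 145  77  95  98  97  99 105 136 112 101 101 102 114 115  87 103 197
265 110 108 144 140  98  96  95 101  94  95 117 105 108 105 112 115 113 111 110  14
270 140 145 143 139  96 101  94  96  97  97 110 107 103 101 111 116 108 115 112  31
275 137 142 139 140 100 101  96  98 100  97 106 105 104 125  91 110 114 113 113  36
280 142 138 140 142  95 101  93 101  96  99 105 101 105  84  94  96 101 110 121  28
285 142 146 142 145  63  96  96  97 103 106 103 104 107  93  96  95  91  93  34  22
290 147 145 145  69  76  66  80  99  99 113 101  75  83  92  97  83  81  83 140 107
295 179 142 141 145  62  71  69  65 103 107  68  97  92  91 147 159 163 165 163 162
300 140 175 142 144 144  59  67  68  70  66  93  96  90  93 137 161 162 163 154 163
305  80 143 153 143 142 152 179  93  92  96  93  93  89 169 162 158 163 164 160 161
310 171  90 150 161 172 169 169 171  86  94  95  87 162 165 156 160 165 160 161 121
315 189 208  96 131 160 165 164 168 166 144  75 166 160 164 162 164 163 122  88 226
320 104 138 213  92  85 174 162 167 165 168 164 158 166 165 165 163  80 136 219 215
325 138 120 110 223 211  99 156 161 169 165 164 167 158 156 166  81 128 221 216 172
```

Bottle over the pan centre (pan ≈ (0.517,−0.282)), base about 14 mm up. Lowering slowly.

Call:
carry_out(commands=[0,0,-0.1,0,1,0,0,-0.1,0,1,0,0,-0.06,0,1,0,0,-0.04,0,1,0,0,-0.04,0,1,0,0,0,0,1,0,0,0,0,1])

```text
time_s: 33.85
tcp_pos: [0.5197, -0.279, 0.1833]
eef_rot: [-180.0, -0.0, -89.0]
contact_force: [-0.8, -0.4, -0.0]
gripper_width: 0.0513
```

Call:
carry_out(commands=[0,0,-0.03,0,1,0,0,0,0,1])

```text
time_s: 34.05
tcp_pos: [0.5198, -0.2791, 0.1832]
eef_rot: [-179.9, -0.0, -89.0]
contact_force: [-2.3, 2.7, 7.1]
gripper_width: 0.0516
```

Call:
carry_out(commands=[0,0,0.02,0,1,0,0,0,0,0.1,0,0,0,0,0,0,0,0,0,-0.3,0,0,0,0,-1,0,0,0,0,-1,0,0,0,0,-1,0,0,0,0,-1])

```text
time_s: 34.85
tcp_pos: [0.5196, -0.279, 0.1826]
eef_rot: [180.0, -0.0, -89.0]
contact_force: [0.5, -0.3, -0.2]
gripper_width: 0.0831
```

Call:
carry_out(commands=[0,0,0,0,-1,0,0,0.3,0,-1,0,0,0.8,0,-1,0,0,1,0,-1,0,0,0.5,0,-1,0,0.5,0,0,-1,0,0.5,0,0,-1,0,0,0,0,-1])

```text
time_s: 35.65
tcp_pos: [0.5197, -0.2376, 0.2882]
eef_rot: [-179.9, 0.0, -88.9]
contact_force: [0.5, -0.6, 0.7]
gripper_width: 0.0881
```

```bash
python3 - <<'E'
from h import *
c,s=wcap('end_w.png');cap('top','end_t.png');d=cap('side','end_s.png')
print(s['tcp_pos'],s['contact_force'],s['gripper_width'],s['time_s'],c['mount'][:3,3])
p=[.5195,-.279]
print('cap top pred',[proj(c,[p[0]+a,p[1]+b,.192]).round().tolist() for a,b in((.026,0),(-.026,0),(0,.026),(0,-.026))])
g=c['frame'].mean(2)
for v in range(150,350,9):print(v,' '.join('%3d'%x for x in g[v,150:400:10]))
h=d['frame'].mean(2);print('side: axis base,top',proj(d,[*p,.074]),proj(d,[*p,.192]))
for v in range(220,312,6): print(v,' '.join('%3d'%x for x in h[v,340:430:4]))
E
```

```text
[ 0.51968452 -0.23763056  0.28819364] [ 0.53538398 -0.60344306  0.73055429] 0.08809126843373674 35.65 [ 0.08589888 -0.00023368 -0.13608487]
cap top pred [[245.0, 176.0], [315.0, 177.0], [279.0, 210.0], [281.0, 141.0]]
150 114 120 121 117 115 116 131 100 109 110 132 128 125 126 127 121 208 186 188 182 119  24 161 146 118
159 117 114 118 118 119 118 127 104 109 102 100 125 127 124 130 131 109 186 189 184 127  18 158 108 120
168 115 120 119 119 122 123 113 105 175 108 124 122 124  73  71  67  75 187 186 181 126  83 163  38 119
177 122 118 119 120 115 116 109 101 171  98  69  66  70  74  75  70  74 185 185 185 121 150 160  24 121
186 116 121 121 117 119 115 115 104 168 168  68  74  71  69  73  77  71 184 180 183 125 162 163  34 122
195 112 118 114 193 193 191 114 105  96 101 164  91 123  72  73  70 139 187 181 178 124 166 152 106 119
204 116 118 118 190 190 187 146  82  78  92  96 102 123  73  73 185 178 190 154 154 105 162 158 122 185
213 113 120 119 189 188 192 141 149 143 141 152 150 158 159 148 150 153 164 152 154 106  32  21 120 168
222 119 120 117 192 189 192 192 146 138 144 151 14
[... 2421 characters left out ...]
  96 107 106 105 101 105 107
274 135 132 135  54  89 122 120 121 122 121 121 120 115 103  97  95  99 134 103 108 108 107 100
280 135 137 159 140 117 112 119 120 117 116 119 121  99  98  99 101  89 122 158 160  91 103 105
286 161 156 155 129 113 117 113 117 112 118 122 123 100 102 100  96  85  83 130 159 154 153 142
292 157 156 161 157 157 147 124 116 116 118 118 120 100  99  97  80  75 155 157 151 154 154 152
298 154 161 152 157 161 156 153 150 101 111 116 101 100  82 136 155 152 155 151 156 151 152 148
304 118 160 152 161 156 158 161 154 152 158 115 137 161 153 153 145 155 153 149 152 153 153 146
310 156  92 110 157 153 157 157 155 161 156 153 151 153 150 150 151 157 147 156 150 155 150 158
```

The cap disc in the wrist view lies where an upright bottle at (0.5195, −0.279) should put it (cols about 245–315, lower edge about row 208). In the side view the cap and body are stacked at the predicted axis. The gripper is open and clear, so I'm handing in.

```bash
python3 -c "
from plant import r
print(r.close_job())"
```

```text
the job is handed in; nothing more can be done
None
```

I stood the square bottle upside down on its cap in the drip tray for about 3 s untouched. I then turned it upright again and set it on the weighing pan. The job was handed in at about 36 s of the 72 s allowed; the interface gave no verdict.

**How it was turned:** the tool cannot tilt, so I pivoted the bottle between the pads, using the tray wall and floor. I laid it on its side each time and re-gripped it.

**Inverted in the tray:** the wrist view put it 10 mm from the tray centre, with the base at the height expected for standing on the cap.

**On the pan:** the cap appears where an upright bottle about 4 mm from the measured pan centre should show it. It was lowered in steps of about 4 mm or less. The final press peaked at about 7 N and I eased it off before opening. The gripper is open and roughly 100 mm above the release height.

**What did not go to plan or was not checked:**
- **First attempt to invert:** it failed because the bottle stayed rigid in the 8 N grip. Dropping the grip to 3 N let it swing down.
- **Last checks:** these were read from pixel values only, because the 12-picture viewing limit was reached before I could open a final picture.
- **Other glassware and bottles:** I did not measure their positions afterwards. The planned path kept clear of them.

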